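# Start the kiln firing from its switch console

### The arm

A 6-joint arm with a two-finger parallel gripper is mounted at the origin on the work surface. World frame = base frame: x ahead of the robot, y to its left, z up, the work surface at z = 0. Lengths are in m, angles in degrees, forces in N, time in s.
With the tool pointing down it reaches from about 0.25 to 0.725 m from the base axis. Payload 9.7 kg.
Tool frame: the origin (TCP) lies between the finger pads; the fingertips stand 22 mm ahead of it and the grasp point (between the pads) lies 3 mm ahead of it; z points along the fingers, y is the line along which they close (so a half turn about z gives the same grasp; the last joint's range is limited). The gripper opens to 85 mm and grips with 20 to 120 N. Pads are 22 mm wide; open, the fingers measure 114 mm over their backs; the gripper's body (76 mm by 85 mm) begins 54 mm behind the grasp point. The pads swing forward as they close: fully open they stand 13 mm farther back than shut.
Start: joints at [-69.442, 4.979, 10.078, 95.1, 0, 90], TCP at [0.193, -0.515, 0.253] pointing down, gripper open.
Joint ranges: [-179.16, 179.16], [-48.56, 103.87], [-65.8, 70.77], [-126.05, 130.52], [-82.76, 87.17], [-180, 180]. Speed limits (degrees/s): [127.2, 127.2, 147.25, 180, 180, 180].

### API

Orientations are given as [roll, pitch, yaw] about the fixed x, y, z axes, in that order (R = Rz(yaw) Ry(pitch) Rx(roll)).
In Python, from workcell import bot, viewer, finder gives the robot as it stands.
- The arm moves only by the tool move_arm, never from a script. Its arguments are lists of equal length, an entry for each row: "offset": the shift along the tool's x, y, z in cm, a list of three; "twist": the turn, a rotation vector about the tool's x, y, z in rad, a list of three; "grip": the opening, from 0 (shut) to 1 (fully open). In form: {"offset": [[x, y, z], ...], "twist": [[ax, ay, az], ...], "grip": [grip, ...]}. A call has 1 to 5 rows; each row shifts and turns the commanded pose from where the row before left it, along the tool's axes as they then stand; what a row does not reach is not made up. A row lasts 1/10 s, in which the tool goes at most 50 mm and 8.59 degrees, less where a joint would pass 70% of its speed; a pose out of reach is approached as far as the arm can. A call is refused whole if a number of a shift passes 5 or a number of a turn 0.15, either way. A call with a gripper value outside its range is refused whole. The fingers move at their own pace and stop on an object; "force" is the grip in N (left out, the last holds). Time passes only in rows, so rows that do not move let the fingers close. It gives the time, the measured TCP pose, the force, the opening and the grip force at its end, in the units of the state.
- bot.get_obs(): the state, without advancing time (a new reading comes with each control period).
- viewer.camera(name): name is "scene" or "top" or "wrist"; returns a dict with "color" (400x640x3 uint8, red, green, blue), "depth" (400x640 float32, m along the optical axis (not along the pixel's ray), 0 where there is no reading), "vfov" (degrees; the focal length in pixels is half the picture's height over the tangent of half this angle, whatever the lens; pixels are square), "cx", "cy" (the principal point, pixels), "position" and "attitude" of the camera in the world; the wrist camera has in their place "tool_from_camera" (4x4, takes a point from camera to tool coordinates, whose origin is the TCP and whose axes are the flange's). Camera axes: x right, y down, z forward; pixel columns grow to the right and rows downward; lengths in m; the calibration is good to about 2 mm. A picture is of the moment at which its call begins: read the wrist's pose just before it.
- bot.job_done(): hands the job in; it is judged then, once.
Trained networks look in a picture, given as the dict that the camera call returned (one of the last four; its "shot" number tells which), for a name from the list of things; names that differ only in an ending like _2 or _b are one class to them, and where a whole thing is asked for, a point or a joint stands for the part that bears it (a point fixed in the world has none). Each returns a list of dicts, best first, with "p" (0 to 1); they miss things now and then, are a little off and sometimes report something else, mostly with a low value. They report only what shows in the picture. A call takes as long as a camera call. They do not tell look-alikes from the thing itself.
- finder.boxes_of(picture, thing): "position" ([column, row] in pixels, amid what is visible of it).
- finder.pinpoint(picture, thing): "position" ([column, row] in pixels: a listed point, or the origin of a listed thing).
The state is a dict: "time": time; "q": joint angles; "qd": joint speeds; "joint_efforts": joint torques, N m; "ee_pos": TCP position; "tcp_rot": TCP orientation; "wrist_force": force on the tool from outside, world axes, zero at the start; "torque": the same for the moment, N m; "opening": finger opening in m; "grasp_force": force on a finger pad.
Only numpy, scipy, OpenCV 4.12 (cv2) and the standard library are available. Lean on these libraries where they do the work, as an engineer would, in place of code of your own. Each camera call takes 0.05 s, during which the arm holds its last target. There are 200 camera calls.

### The job

Start the firing on the kiln's switch console: press the yellow power rocker fully over at its black-dot end, then do the same with the blue vent-fan rocker, and only then press the green start button all the way in and let it spring back. Press only: leave the white lamp rocker and the red stop button alone, and leave the little clay pot, the glaze jar and the steel bowl standing where they are. Finish with both rockers on.

Things in the scene. Friction and masses are not known exactly. Their poses are not given: they have to be found in the camera images.
- console: grey box fixed on the table, 210 (its x) x 310 (its y) x 60 mm high; origin: centre of its underside; its x points to its back edge, away from the robot at yaw 0. On its flat top three rockers in a row 30 mm behind the centre (colours in any order, 92 mm apart); in front, at x -68 mm, y +-90 mm, the green and red buttons (either way round) with the clay pot between
- power_dot (a point): black dot, 10 mm, on the YELLOW power rocker: press here. Paddle 64 (console x) x 46 x 10 mm, hinged across its middle, in an 86 x 62 x 8 mm frame. The dot lies 22 mm from the hinge, on the back end, raised while off (about 22 mm above the console's top). Pressed straight down 6.5 mm with about 4 N it reaches a hard stop: on; it stays where left
- fan_dot (a point): the black dot on the BLUE vent-fan rocker; same shape and behaviour as the yellow one
- lamp_dot (a point): the black dot on the WHITE lamp rocker (in a grey frame); same shape; not to be moved
- power (a joint): angle of the yellow rocker: 0 to 0.04 rad at the start (off), 0.30 rad fully over at its stop (on), grows as the dot end goes down
- fan (a joint): angle of the blue rocker, likewise
- lamp (a joint): angle of the white rocker, likewise; must stay off
- start_top (a point): centre of the top face of the GREEN round start button, 32 mm across, 23 mm above the console's top, in a black housing 48 mm across and 12 mm high; it goes straight down 7 mm, takes 5 N when fully in, and springs back
- start (a joint): travel of the green button: 0 released, 0.007 m fully in
- stop_top (a point): centre of the top face of the RED stop button, same shape as the green one; not to be pressed
- stop (a joint): travel of the red button: 0 released, 0.007 m fully in
- pot: a little terracotta pinch pot, 38 mm across and 34 mm high, loose, standing on the console between the two buttons; origin at the centre of its underside
- jar: a loose glaze jar, 66 mm across and 90 mm high, on the table at the console's left side (+y); origin at the centre of its underside
- bowl: a loose steel bowl, 120 mm across and 55 mm high, on the table at the console's right side (-y); origin at the centre of its underside
Things that resemble listed ones, but are neither listed nor needed, are in the scene too. Several things have the shape of the bowl; the one meant has the colours described above.

How it is judged:
By the outcome, as a careful person would: the job done as asked, in the order asked, and still so for the second after the job is handed in, with the robot touching nothing.
It also fails if it takes over 45 s, if anything falls off the work surface, if the arm or the gripper's body presses on something with over 40 N, if the wrist force passes 120 N, or if a joint passes its speed limit or range.

## Working session

There is one attempt and no reset: what is moved stays moved. The work goes in short steps, Python scripts to look and compute and a tool call to move; the robot and the scene stay as the last step left them, time stands still between calls to the robot, and variables do not carry over. Pictures are saved under pics/ and viewed, at most 10 in all, crops included, and the job is handed in when it is done.

Besides the shell and the picture viewer there is one more tool, called after "Call:" as name(argument=value, ...), one argument or row to a line, values as JSON. move_arm: Moves the arm, as the interface text tells. Its arguments: {"type":"object","properties":{"offset":{"type":"array","items":{"type":"array","items":{"type":"number"}}},"twist":{"type":"array","items":{"type":"array","items":{"type":"number"}}},"grip":{"type":"array","items":{"type":"number"}},"force":{"type":"number"}},"required":["offset","twist","grip"]}

```bash
mkdir -p pics
cat > h.py <<'E'
import numpy as np, cv2
from scipy.spatial.transform import Rotation as R
from workcell import bot, viewer, finder
def ray(p,px):
    f=200/np.tan(np.radians(p['vfov']/2)); return np.array([(px[0]-p['cx'])/f,(px[1]-p['cy'])/f,1.])
def pose(p,o=None):
    if 'position' in p:
        a=np.array(p['attitude'],float)
        M=a if a.shape==(3,3) else R.from_euler('xyz',a,degrees=True).as_matrix()
        return M,np.array(p['position'])
    T=np.array(p['tool_from_camera']); M=R.from_euler('xyz',o['tcp_rot'],degrees=True).as_matrix()
    return M@T[:3,:3], M@T[:3,3]+np.array(o['ee_pos'])
def at_depth(p,px,o=None):
    M,t=pose(p,o); u,v=int(round(px[0])),int(round(px[1]))
    d=p['depth'][max(v-2,0):v+3,max(u-2,0):u+3]; d=d[d>0]
    return M@(ray(p,px)*np.median(d))+t if d.size else None
def at_z(p,px,z,o=None):
    M,t=pose(p,o); r=M@ray(p,px); return t+r*(z-t[2])/r[2]
def save(p,n): cv2.imwrite('pics/'+n+'.png',p['color'][:,:,::-1])
E
python3 - <<'E'
from h import *
np.set_printoptions(precision=4,suppress=True)
o=bot.get_obs(); print(o)
for c in ['top','scene']:
    p=viewer.camera(c); save(p,c+'1')
    print(c,p['attitude'],p['position'],p['vfov'],p['cx'],p['cy'])
    for n in ['power_dot','fan_dot','lamp_dot','start_top','stop_top','console','pot','jar','bowl']:
        for d in finder.pinpoint(p,n)[:2]:
            print(n,round(d['p'],2),np.round(d['position'],1),at_depth(p,d['position']),p['color'][int(d['position'][1]),int(d['position'][0])])
E
```

```text
{'time': 0.0, 'q': array([-69.4421,   5.0113,  10.0335,  95.0999,   0.0014,  89.9981]), 'qd': array([ 0.0279,  0.0132,  0.0317,  0.0372,  0.061 , -0.0137]), 'joint_efforts': array([ -0.0002, -52.0392,  46.4803,   0.0162,  -0.0001,  -0.    ]), 'ee_pos': array([ 0.1931, -0.5148,  0.2526]), 'tcp_rot': array([-179.9223,   -0.0014,   20.5598]), 'wrist_force': array([0.4053, 0.1791, 0.244 ]), 'torque': array([ 0.0615,  0.0021, -0.0215]), 'grasp_force': 0.0, 'opening': 0.08493427766522241}
top [-177.033     0.0785  -91.6939] [ 0.4668 -0.0234  1.1139] 48.3500976697793 326.2300651404504 203.42019737165012
power_dot 0.56 [291.7 171. ] [0.5982 0.0546 0.0822] [32 31 27]
fan_dot 0.95 [326.6 160.3] [ 0.6212 -0.0274  0.0803] [25 48 97]
fan_dot 0.73 [266.1 230.4] [0.462  0.1174 0.0815] [93 21 22]
lamp_dot 0.83 [250.9 182.2] [0.5749 0.1502 0.0817] [57 56 59]
start_top 0.62 [337.7 213.1] [ 0.4971 -0.0494  0.082 ] [38 81 42]
stop_top 0.42 [266.6 228.1] [0.4673 0.116  0.0819] [98 26 18]
console 0.8 [298.7 198.3] [0.5351 0.0409 0.0675] [ 99 103 107]
pot 0.71 [263.6 231.1] [0.4606 0.123  0.0825] [94 20 23
[... 482 characters left out ...]
38 21]
lamp_dot 0.67 [372.8 239.5] [0.576  0.15   0.0832] [57 59 55]
start_top 0.74 [374.5 240. ] [0.5752 0.1538 0.0825] [145 150 140]
start_top 0.6 [306.4 181.1] [ 0.4945 -0.0536  0.0831] [ 28 113  44]
stop_top 0.71 [376.5 192.3] [0.4542 0.1142 0.083 ] [147  17  15]
stop_top 0.15 [426.5 270.2] [0.5883 0.2795 0.0667] [107 110 102]
console 0.66 [333.6 225.9] [0.5794 0.0566 0.0803] [179 166  27]
pot 0.69 [336.5 195.6] [0.4958 0.0279 0.0716] [55 29 20]
jar 0.8 [428.6 272.3] [0.5904 0.285  0.0654] [113 115 107]
jar 0.31 [334.8 227.4] [0.5814 0.0606 0.0796] [179 166  27]
bowl 0.85 [243.  192.5] [ 0.5491 -0.2184  0.0042] [142 136 125]
bowl 0.61 [196.1 160.3] [ 0.5117 -0.3948  0.0068] [175  95 118]
```

Run:
```python
import cv2,numpy as np
a=cv2.imread('pics/top1.png'); cv2.imwrite('pics/tc.png',cv2.resize(a[110:290,200:440],None,fx=3.2,fy=3.2,interpolation=cv2.INTER_CUBIC))
```

```text
(no output)
```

View pics/tc.png

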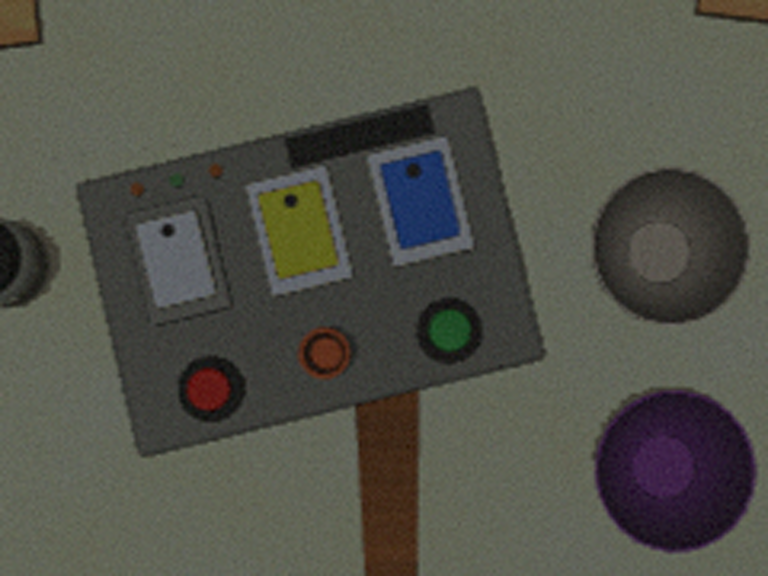

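View pics/scene1.png

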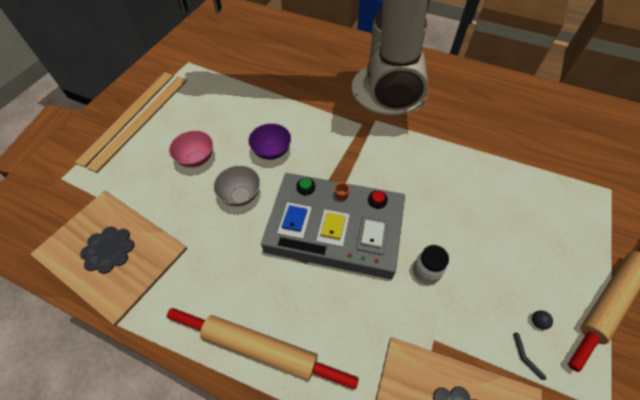

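The crop shows, at full-image pixels: the yellow rocker's dot at (290.6,172.5), blue's dot at (329,163.4), white's dot at (252.5,182), the green button at (340,213), the red button at (265,231.5) and the pot at (301,220). The steel bowl is the grey one at (410,187); the purple and pink bowls are decoys. Next I refine by fitting the known layout.

Run:
```python
from h import *
np.set_printoptions(precision=4,suppress=True)
px=dict(power=(290.6,172.5),fan=(329.1,163.4),lamp=(252.4,182),green=(340.3,212.8),red=(265,231.6))
L=dict(power=(52,0),fan=(52,-92),lamp=(52,92),green=(-68,-90),red=(-68,90))
p=viewer.camera('top')
W={}
for k in px:
    W[k]=at_z(p,px[k],.083 if k in('green','red') else .082); print(k,W[k],at_depth(p,px[k]))
A=np.array([L[k] for k in px])/1e3; B=np.array([W[k][:2] for k in px])
a,b=A-A.mean(0),B-B.mean(0); th=np.arctan2((a[:,0]*b[:,1]-a[:,1]*b[:,0]).sum(),(a*b).sum())
M=np.array([[np.cos(th),-np.sin(th)],[np.sin(th),np.cos(th)]]); t=B.mean(0)-M@A.mean(0)
print('yaw',np.degrees(th),'t',t)
for k in px: print(k,M@(np.array(L[k])/1e3)+t, 'res mm',(B[list(px).index(k)]-M@(np.array(L[k])/1e3)-t)*1e3)
# scene cam check
s=viewer.camera('scene')
hsv=cv2.cvtColor(s['color'],cv2.COLOR_RGB2HSV)
for n,lo,hi in[('green',(50,120,50),(80,255,255)),('red',(0,200,90),(4,255,255))]:
    m=cv2.inRange(hsv,lo,hi); m[:165]=0;m[210:]=0;m[:,:280]=0;m[:,400:]=0
    c=np.argwhere(m).mean(0)[::-1]; print('scene',n,c,at_z(s,c,.081))
cr=cv2.resize(s['color'][170:280,255:415,::-1],None,fx=5,fy=5,interpolation=cv2.INTER_CUBIC); cv2.imwrite('pics/sc.png',cr)
```

```text
power [0.5948 0.0573 0.082 ] [0.5948 0.0572 0.0821]
fan [ 0.6135 -0.033   0.082 ] [ 0.6134 -0.033   0.0824]
lamp [0.5753 0.1466 0.082 ] [0.5754 0.1468 0.0812]
green [ 0.4976 -0.0554  0.083 ] [ 0.4976 -0.0554  0.0827]
red [0.4593 0.1198 0.083 ] [0.4593 0.1198 0.0829]
yaw 12.124968617911586 t [0.5442 0.0462]
power [0.595  0.0571] res mm [-0.1931  0.1194]
fan [ 0.6143 -0.0328] res mm [-0.882  -0.1539]
lamp [0.5757 0.1471] res mm [-0.4236 -0.4554]
green [ 0.4966 -0.0561] res mm [0.9788 0.6342]
red [0.4588 0.1199] res mm [ 0.5198 -0.1443]
scene green [305.0769 183.0171] [ 0.4997 -0.0547  0.081 ]
scene red [377.972  196.2617] [0.4621 0.121  0.081 ]
```

View pics/sc.png

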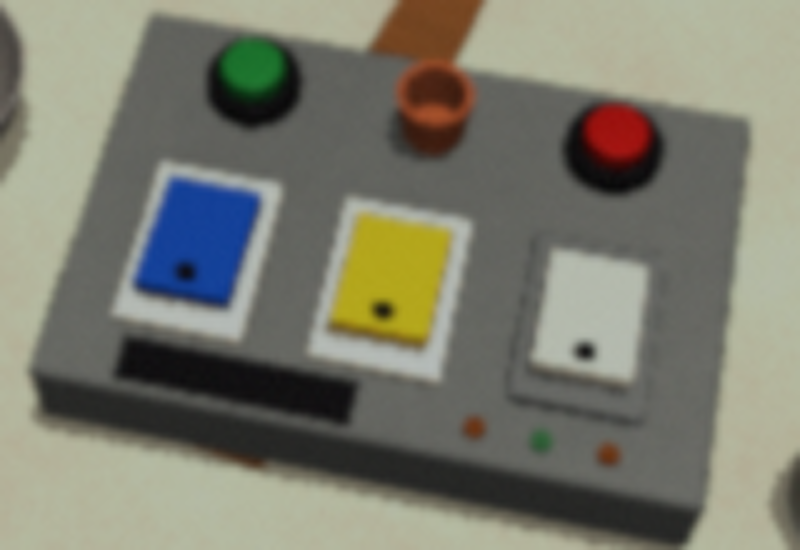

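Layout fits to under 1 mm. Shut the gripper, align to the console (yaw 12.1°), and travel high towards the yellow dot.

Call:
move_arm(
  offset=[
    [0, 0, 0],
    [3.3, -3, 0],
    [3.3, -3, 0],
    [3.3, -3, 0],
    [3.3, -3, 0],
  ],
  twist=[
    [0, 0, 0.147],
    [0, 0, 0],
    [0, 0, 0],
    [0, 0, 0],
    [0, 0, 0],
  ],
  grip=[0, 0, 0, 0, 0],
  force=40,
)

```text
time: 1.6
ee_pos: [0.2975, -0.3685, 0.2533]
tcp_rot: [180.0, -0.0, 12.1]
wrist_force: [1.1, 0.6, 1.0]
opening: 0.0122
grasp_force: 0.0
```

Call:
move_arm(
  offset=[
    [3.3, -3, 0],
    [3.3, -3, 0],
    [3.3, -3, 0],
    [3.3, -3, 0],
    [3.3, -3, 0],
  ],
  twist=[
    [0, 0, 0],
    [0, 0, 0],
    [0, 0, 0],
    [0, 0, 0],
    [0, 0, 0],
  ],
  grip=[0, 0, 0, 0, 0],
)

```text
time: 2.1
ee_pos: [0.4275, -0.1869, 0.2535]
tcp_rot: [180.0, -0.0, 12.1]
wrist_force: [0.7, -0.5, -0.4]
opening: 0.0001
grasp_force: 0.0
```

Call:
move_arm(
  offset=[
    [3.3, -3, 0],
    [3.3, -3, 0],
    [3.3, -3, 0],
    [3.3, -3, 0],
    [0, 0, 0],
  ],
  twist=[
    [0, 0, 0],
    [0, 0, 0],
    [0, 0, 0],
    [0, 0, 0],
    [0, 0, 0],
  ],
  grip=[0, 0, 0, 0, 0],
)

```text
time: 2.6
ee_pos: [0.5325, -0.0397, 0.2523]
tcp_rot: [-179.9, 0.0, 12.4]
wrist_force: [-0.5, 0.0, 0.6]
opening: -0.0003
grasp_force: 0.0
```

Call:
move_arm(
  offset=[
    [2.8, -2.7, 0],
    [2.8, -2.7, 2],
    [2.8, -2.7, 3],
    [0, 0, 3],
    [0, 0, 0],
  ],
  twist=[
    [0, 0, 0],
    [0, 0, 0],
    [0, 0, 0],
    [0, 0, 0],
    [0, 0, 0],
  ],
  grip=[0, 0, 0, 0, 0],
)

```text
time: 3.1
ee_pos: [0.5939, 0.0536, 0.1686]
tcp_rot: [-180.0, 0.4, 12.2]
wrist_force: [0.1, -0.3, 0.2]
opening: -0.0
grasp_force: 0.0
```

Run:
```python
from h import *
np.set_printoptions(precision=4,suppress=True)
o=bot.get_obs(); p=viewer.camera('wrist'); save(p,'w1'); print(o['ee_pos'],o['tcp_rot'])
for n in ['power_dot','fan_dot','start_top']:
    for d in finder.pinpoint(p,n)[:2]: print(n,round(d['p'],2),np.round(d['position'],1),at_depth(p,d['position'],o))
```

```text
[0.5939 0.0536 0.1686] [-179.9566    0.4269   12.2079]
power_dot 0.81 [312.6 204.2] [0.5968 0.0605 0.0819]
fan_dot 0.93 [431.1 204.3] [ 0.6157 -0.0278  0.0815]
start_top 0.56 [419.1 335.8] [ 0.4953 -0.0577  0.0823]
```

View pics/w1.png

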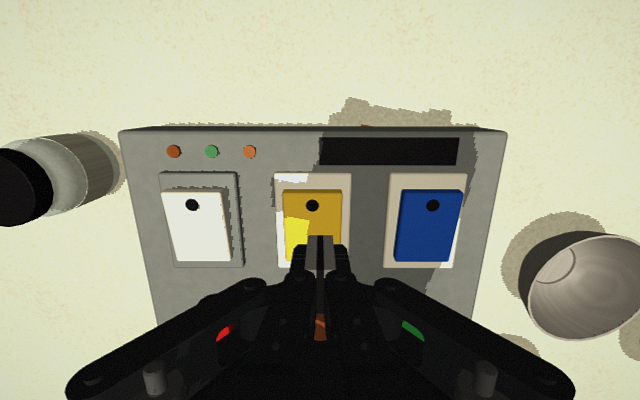

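The wrist view shows the yellow dot at (312,205), the blue dot at (432,205), and the shut fingertips just in front of and above the yellow paddle. Positions agree within 2–3 mm. Correct and descend.

Call:
move_arm(
  offset=[
    [0.4, -0.4, 2.5],
    [0, 0, 2.5],
    [0, 0, 0],
    [0, 0, 0],
  ],
  twist=[
    [0, 0, 0],
    [0, 0, 0],
    [0, 0, 0],
    [0, 0, 0],
  ],
  grip=[0, 0, 0, 0],
)

```text
time: 3.7
ee_pos: [0.599, 0.0576, 0.1252]
tcp_rot: [180.0, -0.1, 12.1]
wrist_force: [0.1, -0.9, 1.0]
opening: -0.0
grasp_force: 0.0
```

Call:
move_arm(
  offset=[
    [0, 0, 1.5],
    [0, 0, 0.4],
    [0, 0, 0.3],
    [0, 0, 0.2],
    [0, 0, 0],
  ],
  twist=[
    [0, 0, 0],
    [0, 0, 0],
    [0, 0, 0],
    [0, 0, 0],
    [0, 0, 0],
  ],
  grip=[0, 0, 0, 0, 0],
)

```text
time: 4.2
ee_pos: [0.5994, 0.0581, 0.1]
tcp_rot: [180.0, -0.1, 12.1]
wrist_force: [2.2, 0.1, 2.7]
opening: 0.0002
grasp_force: 1.7
```

Call:
move_arm(
  offset=[
    [0, 0, 0.1],
    [0, 0, 0.1],
    [0, 0, 0],
  ],
  twist=[
    [0, 0, 0],
    [0, 0, 0],
    [0, 0, 0],
  ],
  grip=[0, 0, 0],
)

```text
time: 4.5
ee_pos: [0.5996, 0.0582, 0.0984]
tcp_rot: [180.0, -0.1, 12.1]
wrist_force: [4.9, 0.9, 5.8]
opening: -0.0
grasp_force: 3.0
```

Call:
move_arm(
  offset=[
    [0, 0, 0.1],
    [0, 0, 0.1],
    [0, 0, 0],
  ],
  twist=[
    [0, 0, 0],
    [0, 0, 0],
    [0, 0, 0],
  ],
  grip=[0, 0, 0],
)

```text
time: 4.8
ee_pos: [0.5998, 0.0582, 0.098]
tcp_rot: [180.0, -0.2, 12.1]
wrist_force: [-0.6, -0.3, 15.7]
opening: -0.0002
grasp_force: 8.0
```

Call:
move_arm(
  offset=[
    [0, 0, 0.1],
    [0, 0, 0],
    [0, 0, 0],
  ],
  twist=[
    [0, 0, 0],
    [0, 0, 0],
    [0, 0, 0],
  ],
  grip=[0, 0, 0],
)

```text
time: 5.1
ee_pos: [0.5998, 0.0582, 0.0979]
tcp_rot: [180.0, -0.3, 12.1]
wrist_force: [-2.2, -0.9, 21.2]
opening: 0.0
grasp_force: 10.6
```

Hard stop reached (force rises with no motion). Lift and go across to blue.

Call:
move_arm(
  offset=[
    [0, 0, -2.5],
    [0, 0, -2.5],
    [0, 3, 0],
    [0, 3.2, 0],
    [0, 3, 0],
  ],
  twist=[
    [0, 0, 0],
    [0, 0, 0],
    [0, 0, 0],
    [0, 0, 0],
    [0, 0, 0],
  ],
  grip=[0, 0, 0, 0, 0],
)

```text
time: 5.6
ee_pos: [0.6177, -0.0327, 0.1441]
tcp_rot: [-180.0, 0.1, 12.2]
wrist_force: [1.0, -0.3, 0.1]
opening: 0.0002
grasp_force: 0.0
```

Call:
move_arm(
  offset=[
    [0, 0, 0],
    [0, 0, 2.5],
    [0, 0, 0],
    [0, 0, 0],
  ],
  twist=[
    [0, 0, 0],
    [0, 0, 0],
    [0, 0, 0],
    [0, 0, 0],
  ],
  grip=[0, 0, 0, 0],
)

```text
time: 6.0
ee_pos: [0.6173, -0.0313, 0.1189]
tcp_rot: [-180.0, 0.1, 12.2]
wrist_force: [-0.3, -0.4, 1.0]
opening: 0.0001
grasp_force: 0.0
```

Run:
```python
from h import *
np.set_printoptions(precision=4,suppress=True)
o=bot.get_obs(); p=viewer.camera('wrist'); print(o['ee_pos'])
save(p,'w2')
for n in ['power_dot','fan_dot','lamp_dot']:
    for d in finder.pinpoint(p,n)[:2]: print(n,round(d['p'],2),np.round(d['position'],1),at_depth(p,d['position'],o))
```

```text
[ 0.6173 -0.0313  0.1189]
power_dot 0.77 [169.3 234.9] [0.5967 0.0609 0.0754]
fan_dot 0.77 [314.9 240. ] [ 0.6276 -0.026   0.1063]
lamp_dot 0.7 [ 12.7 243.1] [0.5742 0.1513 0.081 ]
```

View pics/w2.png

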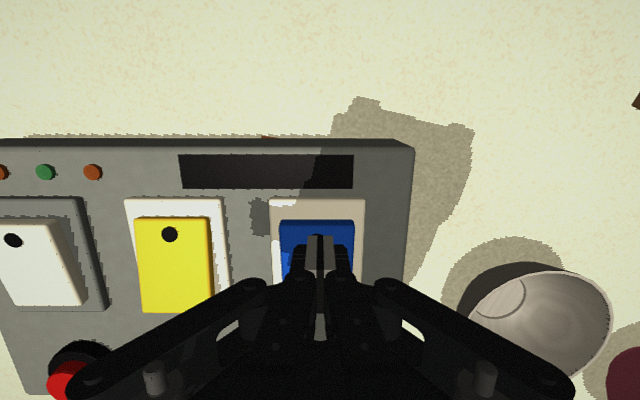

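The wrist view shows yellow over: its dot at (169,235) is now at z 0.0754, 6.5 mm lower. The fingertips are over the blue dot at (315,240). Press blue.

Call:
move_arm(
  offset=[
    [0, 0, 0.9],
    [0, 0, 0.4],
    [0, 0, 0.3],
    [0, 0, 0.3],
    [0, 0, 0.1],
  ],
  twist=[
    [0, 0, 0],
    [0, 0, 0],
    [0, 0, 0],
    [0, 0, 0],
    [0, 0, 0],
  ],
  grip=[0, 0, 0, 0, 0],
)

```text
time: 6.7
ee_pos: [0.6188, -0.0316, 0.0998]
tcp_rot: [-180.0, -0.1, 12.1]
wrist_force: [2.4, 2.0, 5.8]
opening: -0.0002
grasp_force: 2.9
```

Call:
move_arm(
  offset=[
    [0, 0, 0.1],
    [0, 0, 0],
    [0, 0, 0],
  ],
  twist=[
    [0, 0, 0],
    [0, 0, 0],
    [0, 0, 0],
  ],
  grip=[0, 0, 0],
)

```text
time: 7.0
ee_pos: [0.6188, -0.0317, 0.099]
tcp_rot: [180.0, -0.1, 12.1]
wrist_force: [4.7, 2.2, 4.6]
opening: 0.0001
grasp_force: 2.8
```

Call:
move_arm(
  offset=[
    [0, 0, 0.1],
    [0, 0, 0.1],
    [0, 0, 0.1],
    [0, 0, 0],
    [0, 0, 0],
  ],
  twist=[
    [0, 0, 0],
    [0, 0, 0],
    [0, 0, 0],
    [0, 0, 0],
    [0, 0, 0],
  ],
  grip=[0, 0, 0, 0, 0],
)

```text
time: 7.5
ee_pos: [0.6191, -0.0316, 0.098]
tcp_rot: [180.0, -0.2, 12.1]
wrist_force: [-0.3, 2.6, 17.7]
opening: -0.0
grasp_force: 8.7
```

Call:
move_arm(
  offset=[
    [0, 0, 0.05],
    [0, 0, 0],
    [0, 0, -2.5],
    [0, 0, -2.7],
    [0, 0, 0],
  ],
  twist=[
    [0, 0, 0],
    [0, 0, 0],
    [0, 0, 0],
    [0, 0, 0],
    [0, 0, 0],
  ],
  grip=[0, 0, 0, 0, 0],
)

```text
time: 8.0
ee_pos: [0.6188, -0.0321, 0.1502]
tcp_rot: [179.9, -0.2, 12.1]
wrist_force: [0.1, -1.8, 0.4]
opening: 0.0002
grasp_force: 0.0
```

Call:
move_arm(
  offset=[
    [-4, 0, 0],
    [-4, -0.1, 0],
    [-4, -0.1, 0],
    [-0.5, 0, 0],
    [0, 0, 0],
  ],
  twist=[
    [0, 0, 0],
    [0, 0, 0],
    [0, 0, 0],
    [0, 0, 0],
    [0, 0, 0],
  ],
  grip=[0, 0, 0, 0, 0],
)

```text
time: 8.5
ee_pos: [0.4943, -0.0565, 0.1464]
tcp_rot: [180.0, 0.0, 12.1]
wrist_force: [1.3, -0.1, 0.6]
opening: -0.0002
grasp_force: 0.0
```

Run:
```python
from h import *
np.set_printoptions(precision=4,suppress=True)
o=bot.get_obs(); p=viewer.camera('wrist'); print(o['ee_pos'],o['tcp_rot'],o['qd'])
save(p,'w3')
for n in ['power_dot','fan_dot','lamp_dot','start_top']:
    for d in finder.pinpoint(p,n)[:2]: print(n,round(d['p'],2),np.round(d['position'],1),at_depth(p,d['position'],o))
```

```text
[ 0.4943 -0.0565  0.1464] [179.9972   0.0406  12.09  ] [ 0.6765  2.3722  2.713  -0.6454  0.0606  0.3109]
power_dot 0.59 [161.5  18.9] [0.5967 0.0605 0.0758]
fan_dot 0.88 [316.7  20.3] [ 0.615  -0.0281  0.0756]
start_top 0.6 [320.7 216.8] [ 0.4977 -0.0558  0.0821]
```

View pics/w3.png

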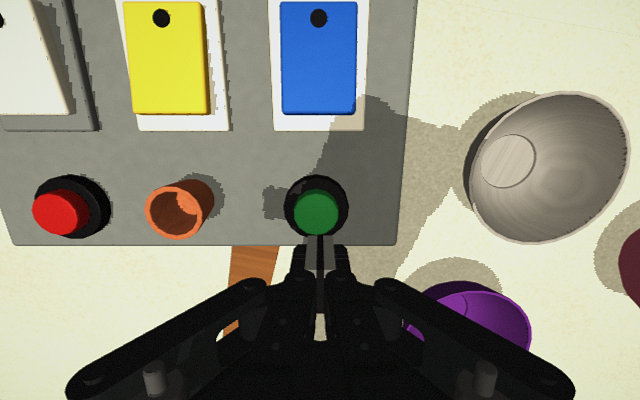

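The wrist view shows both dots down at z ≈ 0.0757: yellow at (161,19), blue at (317,20). Green is at (317,213), straight ahead of the tips. Press start.

Call:
move_arm(
  offset=[
    [0.2, 0, 1.5],
    [0, 0, 1.5],
    [0, 0, 0.6],
    [0, 0, 0],
    [0, 0, 0],
  ],
  twist=[
    [0, 0, 0],
    [0, 0, 0],
    [0, 0, 0],
    [0, 0, 0],
    [0, 0, 0],
  ],
  grip=[0, 0, 0, 0, 0],
)

```text
time: 9.25
ee_pos: [0.4973, -0.0557, 0.1106]
tcp_rot: [-180.0, 0.0, 12.1]
wrist_force: [-0.1, 0.0, 0.5]
opening: 0.0001
grasp_force: 0.0
```

Call:
move_arm(
  offset=[
    [0, 0, 0.4],
    [0, 0, 0.3],
    [0, 0, 0.3],
    [0, 0, 0.1],
    [0, 0, 0],
  ],
  twist=[
    [0, 0, 0],
    [0, 0, 0],
    [0, 0, 0],
    [0, 0, 0],
    [0, 0, 0],
  ],
  grip=[0, 0, 0, 0, 0],
)

```text
time: 9.75
ee_pos: [0.4977, -0.0558, 0.1001]
tcp_rot: [180.0, -0.0, 12.1]
wrist_force: [1.3, -0.1, 3.4]
opening: 0.0004
grasp_force: 1.9
```

Call:
move_arm(
  offset=[
    [0, 0, 0.1],
    [0, 0, 0.1],
    [0, 0, 0.1],
    [0, 0, 0],
    [0, 0, 0],
  ],
  twist=[
    [0, 0, 0],
    [0, 0, 0],
    [0, 0, 0],
    [0, 0, 0],
    [0, 0, 0],
  ],
  grip=[0, 0, 0, 0, 0],
)

```text
time: 10.25
ee_pos: [0.4978, -0.0558, 0.0979]
tcp_rot: [180.0, -0.1, 12.1]
wrist_force: [-1.1, 0.2, 11.9]
opening: -0.0001
grasp_force: 5.9
```

Call:
move_arm(
  offset=[
    [0, 0, 0.1],
    [0, 0, 0],
    [0, 0, 0],
  ],
  twist=[
    [0, 0, 0],
    [0, 0, 0],
    [0, 0, 0],
  ],
  grip=[0, 0, 0],
)

```text
time: 10.55
ee_pos: [0.4978, -0.0558, 0.0978]
tcp_rot: [180.0, -0.1, 12.1]
wrist_force: [-5.1, -0.6, 19.0]
opening: 0.0002
grasp_force: 9.5
```

Call:
move_arm(
  offset=[
    [0, 0, -2],
    [0, 0, -4],
    [0, 0, -4],
    [0, 0, 0],
    [0, 0, 0],
  ],
  twist=[
    [0, 0, 0],
    [0, 0, 0],
    [0, 0, 0],
    [0, 0, 0],
    [0, 0, 0],
  ],
  grip=[0, 0, 0, 0, 0],
)

```text
time: 11.05
ee_pos: [0.4975, -0.0558, 0.196]
tcp_rot: [180.0, -0.0, 12.1]
wrist_force: [0.1, -0.3, -0.7]
opening: -0.0001
grasp_force: 0.0
```

Run:
```python
from h import *
np.set_printoptions(precision=4,suppress=True)
o=bot.get_obs(); p=viewer.camera('wrist'); print(o['ee_pos'],o['time'])
save(p,'w4')
for n in ['power_dot','fan_dot','lamp_dot','start_top','stop_top','pot']:
    for d in finder.pinpoint(p,n)[:2]: print(n,round(d['p'],2),np.round(d['position'],1),at_depth(p,d['position'],o))
```

```text
[ 0.4975 -0.0558  0.196 ] 11.05
power_dot 0.77 [196.3  41.6] [0.5977 0.0616 0.0754]
lamp_dot 0.86 [68.3 45.7] [0.5744 0.1512 0.0813]
lamp_dot 0.49 [105.1 196.9] [0.4609 0.1246 0.0825]
start_top 0.68 [320.3 200.2] [ 0.4967 -0.0557  0.0824]
stop_top 0.85 [106.7 200.4] [0.458  0.1233 0.0825]
pot 0.92 [219.3 183.6] [0.4967 0.0274 0.0928]
pot 0.4 [70.1 46. ] [0.5745 0.1498 0.0814]
```

View pics/w4.png

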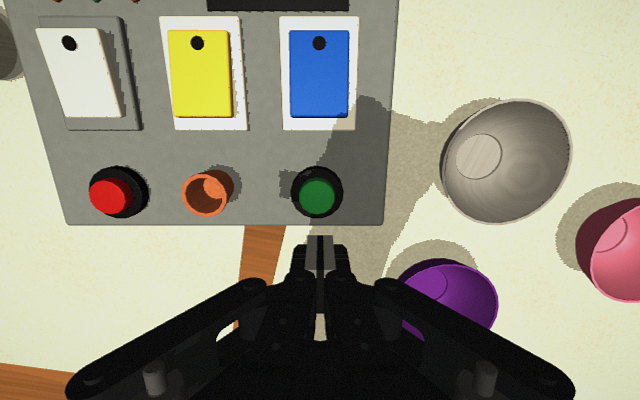

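The final view shows yellow (197,42) and blue (319,42) both over, and green (317,196) sprung back to z 0.082. White (69,43), red (108,197), the pot and the bowl are undisturbed, so I'm handing in.

```bash
python3 -c "
from workcell import bot
print(bot.job_done())"
```

```text
the job is handed in; nothing more can be done
None
```

Job handed in: I pressed the yellow and then the blue rocker fully over, then pushed the green start button all the way in and it sprang back; nothing else was touched, and it took about 11 s of the 45 s allowed.

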